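# Hold down the card reader's recessed reset button with the counter pen

## Robot

A 6-joint arm with a two-finger parallel gripper is mounted at the origin on a cart in front of the work surface, level with it; the furniture and walls round the work are solid. World frame = base frame: x ahead of the robot, y to its left, z up, the work surface at z = 0. Lengths are in m, angles in rad, forces in N, time in s.
With the tool pointing down it reaches from about 0.3 to 0.775 m from the base axis. Payload 14.6 kg.
Tool frame: the origin (TCP) lies midway between the tips of the shut fingers; the grasp point (between the pads) lies 19 mm behind it (ctrl.tcp_to_grasp is the z of the grasp point in the tool frame, in m); z points along the fingers, y is the line along which they close (so a half turn about z gives the same grasp; the last joint's range is limited). The gripper opens to 94 mm and grips with 3 to 60 N. Pads are 16 mm wide; open, the fingers measure 119 mm over their backs; the gripper's body (75 mm by 177 mm) begins 78 mm behind the grasp point.
Start: joints at [1.034, 0.3, 1.521, -0, 1.321, -0.067], TCP at [0.249, 0.49, 0.205] pointing down, gripper open.
Joint ranges: [-3.03, 3.03], [-0.79, 2.21], [0.23, 2.52], [-1.04, 4.18], [0, 3.07], [-2.55, 2.55]. Speed limits (rad/s): [2.22, 2.22, 2.57, 3.14, 3.14, 3.14].

## Interface

Orientations are given as [roll, pitch, yaw] about the fixed x, y, z axes, in that order (R = Rz(yaw) Ry(pitch) Rx(roll)).
In Python, from station import monitor, camera, ctrl gives the robot as it stands.
- The arm moves only by the tool apply_moves, never from a script. Its argument "plan" is one flat list of numbers, 4 for each row, row after row: the shift along the tool's x, y, z in mm, then the turn about the tool's z in rad. In form: [dx, dy, dz, spin, dx, dy, dz, spin, ...]. A call has 1 to 20 rows; each row shifts and turns the commanded pose from where the row before left it, along the tool's axes as they then stand; what a row does not reach is not made up. A row lasts 1/10 s, in which the tool goes at most 50 mm and 8.59 degrees, less where a joint would pass 70% of its speed; a pose out of reach is approached as far as the arm can. A call is refused whole if a number of a shift passes 50 or a number of a turn 0.15, either way. A call with a gripper value outside its range is refused whole. "hand" is the gripper command: -1 is shut, 1 is fully open, values between are in proportion, set as the call begins (left out, the last holds). The fingers move at their own pace and stop on an object; "squeeze" is the grip in N (left out, the last holds). Time passes only in rows, so rows that do not move let the fingers close. It gives the time, the measured TCP pose, the force, the opening and the grip force at its end, in the units of the state.
- monitor.get_obs(): the state, without advancing time (a new reading comes with each control period).
- camera(name): name is "scene" or "top" or "wrist"; returns a dict with "image" (400x640x3 uint8, red, green, blue), "range_z" (400x640 float32, m along the optical axis (not along the pixel's ray), 0 where there is no reading), "mtx" (3x3 intrinsics, pixels), "distortion" ([k1, k2, p1, p2, k3] as OpenCV has them; the pictures are not rectified), "rvec" (rotation vector, rad) and "tvec" (3), from world to camera coordinates, as OpenCV has them. Camera axes: x right, y down, z forward; pixel columns grow to the right and rows downward; lengths in m; the calibration is good to about 2 mm. A picture is of the moment at which its call begins.
- ctrl.hand_in(): hands the job in; it is judged then, once.
The state is a dict: "time_s": time; "qpos": joint angles; "joint_vel": joint speeds; "tau": joint torques, N m; "ee_pos": TCP position; "eef_rot": TCP orientation; "force": force on the tool from outside, world axes, zero at the start; "moment": the same for the moment, N m; "grip_width": finger opening in m; "grip_force": force on a finger pad.
Only numpy, scipy, OpenCV 4.12 (cv2) and the standard library are available. Lean on these libraries where they do the work, as an engineer would, in place of code of your own. Each camera call takes 0.05 s, during which the arm holds its last target. There are 200 camera calls.

## Task

The card reader on the counter has frozen and needs a reset: turn it over and lay it flat on its face on the counter, without letting it drop or topple, so that the ringed reset hole in its back is on top. Then take the pen out of its wooden block and, holding it upright, point down, push its nose lightly into the reset hole until the button inside goes down nearly all the way. Finish while still holding the button down with the pen, never leaning hard on it; touch the reader with nothing but the pen by then, and leave the mug, bell, notebook and toothpick glass where they are.

Things in the scene. Friction and masses are not known exactly. Their poses are not given: they have to be found in the camera images.
- card_reader: pocket card reader, a flat box 86 long (its x) by 62 wide (its y) by 20 mm thick (its z), 0.11 to 0.22 kg, square flat sides and ends (it can stand on an end), white front with display and keys, grey back. It starts lying face up. Origin: centre of its back (underside); its z axis points out of the display face (up at the start); x points to the display end.
- reset_hole (a point): centre of the mouth of the reset hole in the reader's grey back, marked by a thin ring 16 mm across; axes as the reader's. It lies 22 mm towards the display end (reader x) and 10 mm to the side (reader y) from the centre of the back. The hole is round, 10 mm wide and runs square into the back; the button's rubber face stands 3 mm below the mouth.
- reset_button (a joint): travel of the reset button into the reader: 0 at rest, 0.004 m fully down (then the face lies 7 mm below the mouth). Spring: starts to move at about 1.8 N, about 5.4 N fully down, where it meets a hard stop.
- counter_pen: black ball pen with a steel push knob, 140 mm long, barrel 11 mm in diameter (straight from 14 to 128 mm above the nose), 13 to 25 g. It starts upright, nose down, in the hole of the pen block. Origin: centre of the blunt end of its nose (4 mm wide, 6 mm wide at 6 mm up); z runs along the pen to the knob. The palm of a gripper must stay above its top: grip it 95 to 115 mm above the nose.
- pen_block: wooden block 66 x 66 x 48 mm, 0.6 kg, loose, with a 12 mm hole 40 mm deep down its middle in which the pen stands (nose 8 mm above the counter, about 100 mm of pen above the block). Origin: centre of its underside.
- mug: navy mug, 81 mm wide and 81 mm high, bystander. Origin: centre of its underside. It and the pen block may stand in each other's place.
- bell: counter bell, 73 mm wide, 58 mm high, bystander. Origin: centre of its underside.
- notebook: blue notebook, 148 x 109 x 14 mm, bystander. Origin: centre of its underside.
- toothpicks: small glass of toothpicks, 61 mm wide, 72 mm high, bystander. Origin: centre of its underside.
Mind the look-alikes: they are no part of the job. There is more than one size of the pen_block; the job needs the smallest.

How it is judged:
On the way, in this order (a step that is already met when the one before it is completed fails the run):
1. the reader lies on its face on the counter, let go and still (angle between card_reader's own z axis and vertical above 3.04 rad and height (world z) of card_reader below 0.024 m and contact force between the arm and card_reader below 0.1 N and linear speed of card_reader below 0.02 m/s), for 0.2 s.
2. the fingers have drawn the pen out of its block (contact force between the fingers and counter_pen above 1 N and height (world z) of counter_pen above 0.03 m and contact force between counter_pen and pen_block below 0.1 N), for 0.1 s.
At the end, for the whole second after the job is handed in: The reader lies flat on its face (within 6 degrees), touched by the arm nowhere; the pen, held in the fingers and upright within 12 degrees, has its nose in the reset hole and keeps the button at least 2.5 mm of its 4 mm down, pushing with 2 to 15 N. The program finishes while holding this (angle between card_reader's own z axis and vertical above 3.04 rad and height (world z) of card_reader below 0.024 m and contact force between the arm and card_reader below 0.1 N and value of joint reset_button above 0.0025 m and contact force between counter_pen and card_reader between 2 and 15 N and horizontal distance between counter_pen and reset_hole below 0.0045 m and angle between counter_pen's own z axis and vertical below 0.21 rad and contact force between the fingers and counter_pen above 1 N); the arm keeps its last pose, push and grip.
It fails at once if the reader drops or topples instead of being laid down (it spins faster than 10 rad/s) (angular speed of card_reader above 10 rad/s).
It fails at once if the pen is leaned hard on the reader (over 25 N) (contact force between counter_pen and card_reader above 25 N).
It fails at once if a bystander is moved more than 30 mm (distance of any of mug, bell, notebook, toothpicks from where it was at the start of the episode above 0.03 m).
It also fails if it takes over 72 s, if anything falls off the work surface, if the arm or the gripper's body presses on something with over 40 N, if the wrist force passes 120 N, or if a joint passes its speed limit or range.

## Working session

There is one attempt and no reset: what is moved stays moved. The work goes in short steps, Python scripts to look and compute and a tool call to move; the robot and the scene stay as the last step left them, time stands still between calls to the robot, and variables do not carry over. Pictures are saved under pics/ and viewed, at most 10 in all, crops included, and the job is handed in when it is done.

Besides the shell and the picture viewer there is one more tool, called as name(argument=value, ...), one argument or row to a line, values as JSON. apply_moves: Moves the arm, as the interface text tells. Its arguments: {"type":"object","properties":{"plan":{"type":"array","items":{"type":"number"}},"hand":{"type":"number"},"squeeze":{"type":"number"}},"required":["plan"]}

```bash
mkdir -p pics; ls
python3 - <<'E'
from station import monitor,camera,ctrl
import cv2,numpy as np
o=monitor.get_obs();print(o['time_s'],o['ee_pos'],o['eef_rot'],ctrl.tcp_to_grasp)
for n in ['scene','top']:
    c=camera(n);cv2.imwrite(f'pics/{n}0.png',c['image'][:,:,::-1])
    print(n,c['mtx'].tolist() if hasattr(c['mtx'],'tolist') else c['mtx'],c['distortion'],c['rvec'],c['tvec'])
    R=cv2.Rodrigues(np.array(c['rvec'],float))[0];print(-R.T@np.array(c['tvec']))
E
```

```text
pics
0.0 [0.24883905 0.49017179 0.20488858] [-3.14040038e+00 -6.04262394e-05  2.67184292e+00] -0.0188
scene [[381.5773385617705, 0.0, 316.2145648186054], [0.0, 381.5773385617705, 200.3394300174505], [0.0, 0.0, 1.0]] [-0.05757948  0.          0.          0.          0.        ] [ 1.95837811 -1.22236774  0.5765525 ] [-0.40017798  0.30659779  0.83770838]
[-0.23524848 -0.57254579  0.7568021 ]
top [[360.94140134958286, 0.0, 320.0151445427138], [0.0, 360.94140134958286, 196.98119383653884], [0.0, 0.0, 1.0]] [-0.06424449  0.          0.          0.          0.        ] [ 2.17411307 -2.13763936  0.13690975] [-0.16352238  0.5556263   1.03360061]
[ 0.42318438 -0.15515596  1.09573354]
```

View pics/scene0.png

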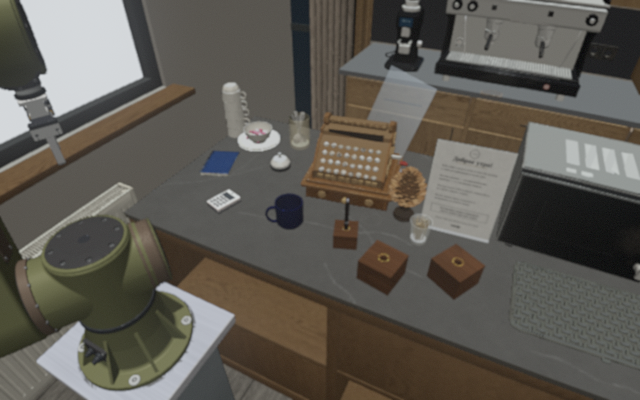

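View pics/top0.png

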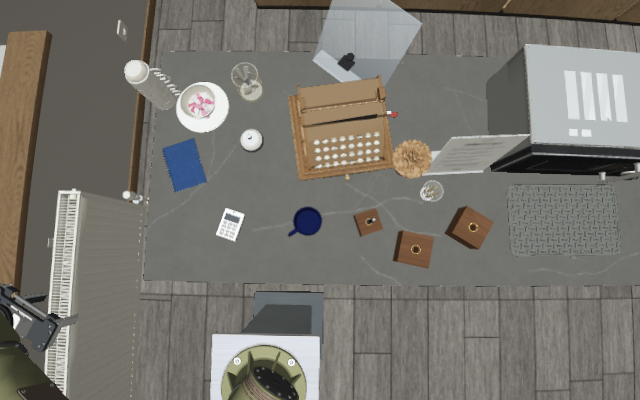

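The pen block candidates are the small block with the pen at top (368,222) / scene (346,235) and the larger empty blocks at top (414,249) and (469,227). I choose the small one with the pen. The reader is the white box at top (231,224) / scene (224,200), and the only similar white things are the keypad paper and the glass, which don't match. The mug is at (306,222), the bell at (251,140) and the notebook at (185,165).

```bash
cat > h.py <<'E'
from station import monitor,camera,ctrl
import cv2,numpy as np
def cam(n):
    c=camera(n)
    c={k:np.array(v) if k!='x' else v for k,v in c.items()}
    c['R']=cv2.Rodrigues(c['rvec'].astype(float).reshape(3))[0]; c['C']=-c['R'].T@c['tvec'].reshape(3)
    return c
def rays(c,uv):
    p=cv2.undistortPoints(np.array(uv,float).reshape(-1,1,2),c['mtx'],c['distortion']).reshape(-1,2)
    return np.c_[p,np.ones(len(p))]@c['R']          # world dirs, unit optical depth
def plane(c,uv,z):
    d=rays(c,uv); return c['C']+d*((z-c['C'][2])/d[:,2])[:,None]
def depth(c,uv):
    uv=np.array(uv,float).reshape(-1,2); d=rays(c,uv)
    z=np.array([c['range_z'][int(round(v)),int(round(u))] for u,v in uv]); return c['C']+d*z[:,None]
def tri(c1,p1,c2,p2):
    a=rays(c1,p1)[0];b=rays(c2,p2)[0]; s=np.linalg.lstsq(np.c_[a,-b],c2['C']-c1['C'],rcond=None)[0]
    P,Q=c1['C']+a*s[0],c2['C']+b*s[1]; return (P+Q)/2,np.linalg.norm(P-Q)
def blob(mask,box):
    m=np.zeros(mask.shape,np.uint8);x0,y0,x1,y1=box;m[y0:y1,x0:x1]=mask[y0:y1,x0:x1]
    cs=cv2.findContours(m,cv2.RETR_EXTERNAL,cv2.CHAIN_APPROX_NONE)[0]
    return max(cs,key=cv2.contourArea)
def obs():
    o=monitor.get_obs();print({k:np.round(o[k],4).tolist() for k in ['time_s','qpos','ee_pos','eef_rot','force','grip_width','grip_force']});return o
E
python3 - <<'E'
from h import *
t=cam('top');s=cam('scene')
np.set_printoptions(precision=4,suppress=True)
def white(c): 
    i=c['image'].astype(int); return ((i.min(2)>150)&(i.max(2)-i.min(2)<30)).astype(np.uint8)
ct=blob(white(t),(205,195,260,250)); cs_=blob(white(s),(195,180,250,220))
P=plane(t,ct.reshape(-1,2),0.02)[:,:2]
r=cv2.minAreaRect((P*1000).astype(np.float32));print('top rect',r,cv2.boxPoints(r))
Q=plane(s,cs_.reshape(-1,2),0.02)[:,:2]; r2=cv2.minAreaRect((Q*1000).astype(np.float32));print('scene rect',r2)
def cen(c): m=cv2.moments(c);return [m['m10']/m['m00'],m['m01']/m['m00']]
print('tri reader',tri(t,cen(ct),s,cen(cs_)), 'depth',depth(t,[cen(ct)]))
print('pen/block top depth',depth(t,[[368,222],[372,219],[373,218],[360,228],[375,230]]))
print('others',depth(t,[[414,240],[469,220],[306,210],[251,140],[185,165],[345,160],[300,100],[431,190]]))
img=lambda c,b:cv2.resize(c['image'][b[1]:b[3],b[0]:b[2],::-1],None,fx=6,fy=6,interpolation=cv2.INTER_CUBIC)
a=img(t,(345,200,395,245));b=img(s,(325,190,375,250)); d=img(t,(205,200,255,245))
H=max(a.shape[0],b.shape[0]); pad=lambda x:np.pad(x,((0,360-x.shape[0]),(0,0),(0,0)))
k=np.hstack([pad(a),pad(b)]);cv2.imwrite('pics/c1.png',np.hstack([k,pad(d)])[:, :].copy() if k.shape[1]+300<=800 else cv2.resize(np.hstack([k,pad(d)]),(800,320)))
E
```

```text
top rect ((474.05413818359375, 113.98446655273438), (62.61724090576172, 87.70052337646484), 72.46353149414062) [[422.8081  97.3436]
 [506.4328  70.9183]
 [525.3002 130.6254]
 [441.6755 157.0507]]
scene rect ((472.8323974609375, 113.79861450195312), (66.57600402832031, 87.72865295410156), 72.08133697509766)
tri reader (array([0.4738, 0.1148, 0.0177]), np.float64(0.0008013940936663412)) depth [[0.4739 0.1139 0.0199]]
pen/block top depth [[ 0.4843 -0.2914  0.0734]
 [ 0.4882 -0.2925  0.144 ]
 [ 0.4907 -0.2949  0.1459]
 [ 0.4681 -0.2717  0.0467]
 [ 0.4631 -0.3158  0.0436]]
others [[ 0.4354 -0.4241  0.0652]
 [ 0.4947 -0.5851  0.0666]
 [ 0.5212 -0.1124  0.0096]
 [ 0.7269  0.0567  0.0428]
 [ 0.6541  0.2653  0.0107]
 [ 0.6564 -0.2229  0.1001]
 [ 0.7824 -0.0992  0.2208]
 [ 0.5896 -0.4948  0.0052]]
```

View pics/c1.png

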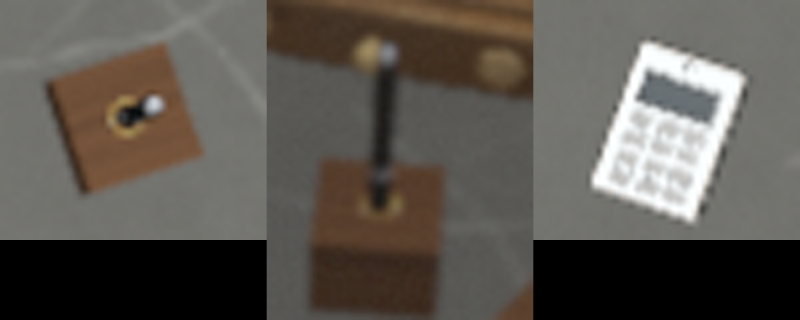

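The crop shows the pen with its steel knob standing in the small block, knob at top (372,218), and the reader face up with its display end away from the robot, towards +x.

The reader measures 62.6 x 87.7 mm with its top at about z 18–20 mm. Its centre is (0.474, 0.114) and its x axis is at -0.306 rad, all consistent with the text.

My plan is to grip the keys end across the width, swing the reader up over its display end, and lay it on its face.

apply_moves(
  plan=[-24,-17.1,0,0,-24,-17.1,0,0,-24,-17.1,0,0,-24,-17.1,0,0,-24,-17.1,0,0,-24,-17.1,0,0,-24,-17.1,0,0,-24,-17.1,0,0,-24,-17.1,0,0,-24,-17.1,0,0,-24,-17.1,0,0,-24,-17.1,0,0,-24,-17.1,0,0,-24,-17.1,0,0,0,0,0,-0.08,0,0,0,-0.084,0,0,20,0,0,0,20,0,0,0,20,0,0,0,10,0],
  hand=1,
  squeeze=4,
)

```text
time_s: 2.2
ee_pos: [0.4396, 0.1247, 0.134]
eef_rot: [-3.141, -0.002, 2.836]
force: [0.5, 0.8, -0.4]
grip_width: 0.0942
grip_force: 0.0
```

```bash
cat >> h.py <<'E'
def go(x,y,z,yaw=None):
    o=monitor.get_obs();yw=o['eef_rot'][2];yaw=yw if yaw is None else yaw
    d=np.array([x,y,z])-o['ee_pos'];c,s=np.cos(yw),np.sin(yw)
    print('tool mm',np.round([1e3*(c*d[0]+s*d[1]),1e3*(s*d[0]-c*d[1]),-1e3*d[2]],1),'spin',round(-((yaw-yw+np.pi)%(2*np.pi)-np.pi),4))
E
python3 - <<'E'
from h import *
obs();w=cam('wrist')
i=w['image'].astype(int);m=((i.min(2)>150)&(i.max(2)-i.min(2)<30)).astype(np.uint8)
c=blob(m,(0,0,640,400));P=plane(w,c.reshape(-1,2),0.02)[:,:2]
print(cv2.contourArea(c),cv2.minAreaRect((P*1000).astype(np.float32)))
cv2.imwrite('pics/w1.png',w['image'][:,:,::-1]);go(.4397,.1248,.004,2.8356)
E
```

```text
{'time_s': 2.2, 'qpos': [0.1962, 0.1722, 1.8566, -0.0, 1.1148, -1.0688], 'ee_pos': [0.4396, 0.1247, 0.134], 'eef_rot': [-3.1406, -0.0017, 2.8358], 'force': [0.465, 0.8323, -0.3784], 'grip_width': 0.0942, 'grip_force': 0.0}
7221.5 ((602.5059204101562, 74.33123779296875), (437.0616149902344, 23.020233154296875), 72.53253173828125)
tool mm [ -0.3   0.3 129.2] spin 0.0002
```

View pics/w1.png

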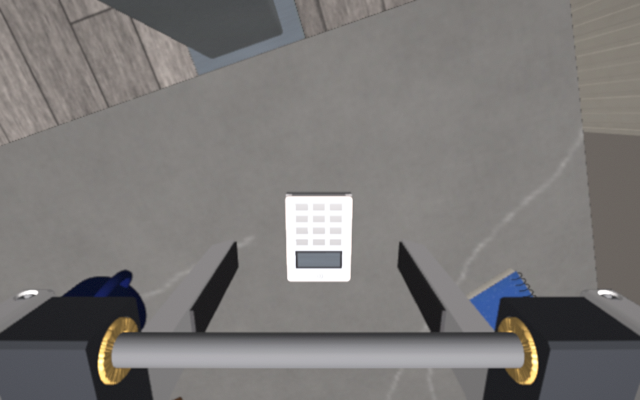

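The wrist view shows the reader at (319,237), square to the fingers and centred, with the keys end at the top near row 195. I'll measure it in this view and then descend.

Run:
```python
from h import *
w=cam('wrist');i=w['image'].astype(int);m=((i.min(2)>150)&(i.max(2)-i.min(2)<30)).astype(np.uint8)
c=blob(m,(260,180,380,300));P=plane(w,c.reshape(-1,2),0.02)[:,:2]
r=cv2.minAreaRect((P*1000).astype(np.float32));print(r)
x=np.array([.953,-.301]);g=np.array(r[0])/1e3-.035*x;print(g);go(*g,.004,2.8356);go(*g,.03,2.8356)
```

```text
((474.9108581542969, 115.589599609375), (62.71687698364258, 87.6358642578125), 72.53553009033203)
[0.44155586 0.1261246 ]
tool mm [ -1.4   1.9 130.6] spin 0.0002
tool mm [ -1.4   1.9 104.6] spin 0.0002
```

apply_moves(
  plan=[-0.7,1,15,0,-0.7,0.9,15,0,0,0,15,0,0,0,15,0,0,0,15,0,0,0,15,0,0,0,15,0,0,0,12,0,0,0,7,0,0,0,5,0,0,0,0,0,0,0,0,0],
)

```text
time_s: 3.5
ee_pos: [0.4424, 0.1263, 0.0069]
eef_rot: [3.141, 0.001, 2.836]
force: [-0.3, 0.6, -0.4]
grip_width: 0.0938
grip_force: 0.0
```

apply_moves(
  plan=[0,0,0,0,0,0,0,0,0,0,0,0,0,0,0,0,0,0,0,0,0,0,0,0,0,0,0,0,0,0,0,0],
  hand=-1,
  squeeze=4,
)

```text
time_s: 4.3
ee_pos: [0.4421, 0.1262, 0.0065]
eef_rot: [-3.141, -0.0, 2.836]
force: [-2.0, -0.7, 4.2]
grip_width: 0.0619
grip_force: 4.0
```

Grip is on at 62 mm, as expected. I'll lift along the arc about the display-end edge and check at about 30°.

apply_moves(
  plan=[-0.8,0,-3.4,0,-1,0,-3.4,0,-1.7,0,-6.5,0,-2.6,0,-6.3,0,-3.1,0,-6.2,0,-3.7,0,-5.8,0,-4.1,0,-5.6,0,0,0,0,0],
)

```text
time_s: 5.1
ee_pos: [0.4592, 0.121, 0.0445]
eef_rot: [3.141, 0.001, 2.835]
force: [-0.3, 0.8, 0.6]
grip_width: 0.062
grip_force: 4.0
```

Run:
```python
from h import *
obs()
s=cam('scene');w=cam('wrist');t=cam('top')
e=lambda c,b,f:cv2.resize(c['image'][b[1]:b[3],b[0]:b[2],::-1],None,fx=f,fy=f,interpolation=cv2.INTER_CUBIC)
a=e(s,(190,150,290,240),4);b=e(w,(220,120,420,300),2)
cv2.imwrite('pics/l1.png',np.hstack([a,b]))
```

```text
{'time_s': 5.1, 'qpos': [0.1805, 0.3448, 1.8819, -0.0, 0.9134, -1.0842], 'ee_pos': [0.4592, 0.121, 0.0445], 'eef_rot': [3.1409, 0.0013, 2.8355], 'force': [-0.3001, 0.8233, 0.637], 'grip_width': 0.062, 'grip_force': 3.9998}
```

View pics/l1.png

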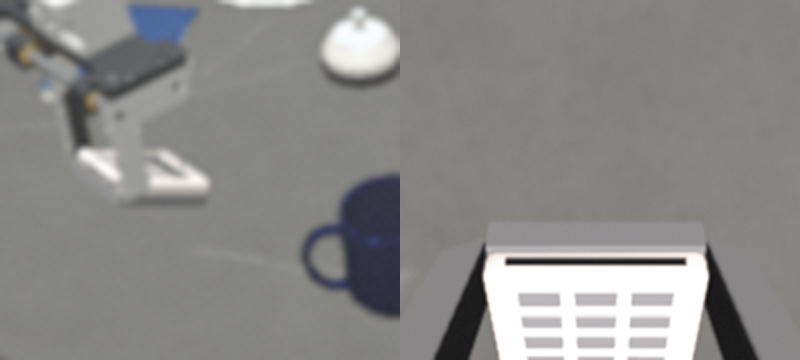

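The wrist view shows the keys end in the fingers, but the tilt isn't clear. I'll get it from the wrist depth.

```bash
cat >> h.py <<'E'
def cloud(c,st=2):
    v,u=np.mgrid[0:400:st,0:640:st];uv=np.c_[u.ravel(),v.ravel()].astype(float)
    z=c['range_z'][v.ravel(),u.ravel()];d=rays(c,uv);P=c['C']+d*z[:,None]
    return uv[z>0],P[z>0],c['image'][v.ravel(),u.ravel()][z>0].astype(int)
X=np.array([.954,-.301]);Y=np.array([.301,.954])
def local(P,O):  # along flip direction, across, z (mm) relative to O
    return 1e3*np.c_[(P[:,:2]-O)@X,(P[:,:2]-O)@Y,P[:,2]]
E
python3 - <<'E'
from h import *
np.set_printoptions(precision=1,suppress=True)
o=monitor.get_obs();O=np.array(o['ee_pos'][:2])
w=cam('wrist');uv,P,col=cloud(w);L=local(P,O)
k=(abs(L[:,1])<24)&(L[:,2]>4)&(L[:,0]>-40)&(L[:,0]<110)&(L[:,2]<100)
B=np.round(L[k,0]/5).astype(int)
for b in np.unique(B): q=L[k][B==b];print(b*5,len(q),np.median(q[:,2]))
E
```

```text
-15 7 43.004255202546666
-10 258 45.45613569929998
-5 328 54.83052021120272
0 154 56.53217812193935
5 131 54.41333322450973
10 113 51.18913165723135
15 120 49.15572455364271
20 104 45.566913015604435
25 98 43.580820323374496
30 91 40.2761171848067
35 95 38.126111948050294
40 77 34.329246916633025
45 73 32.46437941957703
50 74 29.895631965662307
55 70 27.10902395186747
60 68 23.849109857872975
65 67 20.682763212693523
70 33 18.704095502124595
```

The slope is about 29°, right on plan, with the far edge still on the counter. I'll continue to nearly vertical.

apply_moves(
  plan=[-4.7,0,-5,0,-4.9,0,-4.8,0,-5.5,0,-4.2,0,-5.7,0,-3.8,0,-6.1,0,-3.2,0,-6.4,0,-2.8,0,-6.5,0,-2.1,0,-6.7,0,-1.6,0,-6.8,0,-0.9,0,-3.4,0,-0.3,0,-3.5,0,-0.1,0,-3.5,0,0,0,0,0,0,0],
)

```text
time_s: 6.6
ee_pos: [0.5194, 0.1018, 0.0724]
eef_rot: [3.142, 0.0, 2.836]
force: [0.4, 0.5, 3.2]
grip_width: 0.062
grip_force: 4.0
```

```bash
cat > prof.py <<'E'
from h import *
np.set_printoptions(precision=1,suppress=True)
o=obs();O=np.array(o['ee_pos'][:2])
for n in ['wrist','top']:
    w=cam(n);uv,P,col=cloud(w,1 if n=='top' else 2);L=local(P,O)
    k=(abs(L[:,1])<22)&(L[:,2]>4)&(L[:,0]>-60)&(L[:,0]<110)&(L[:,2]<110)&(col.min(1)>60 if n=='top' else True)
    B=np.round(L[k,2]/8).astype(int)
    print(n,[(int(b*8),len(L[k][B==b]),np.round(np.percentile(L[k][B==b][:,0],[10,50,90]),1).tolist()) for b in np.unique(B)])
E
python3 prof.py
```

```text
{'time_s': 6.6, 'qpos': [0.1244, 0.4053, 1.7134, -0.0001, 1.0227, -1.1405], 'ee_pos': [0.5194, 0.1018, 0.0724], 'eef_rot': [3.1415, 0.0002, 2.8357], 'force': [0.3578, 0.4692, 3.1858], 'grip_width': 0.062, 'grip_force': 4.0}
wrist [(8, 15, [-2.9, -2.7, -2.6]), (16, 28, [-5.0, -4.7, -4.3]), (24, 24, [-6.9, -6.7, -6.5]), (32, 7, [-7.3, -7.1, -7.0]), (40, 33, [-9.0, -8.7, -8.4]), (48, 33, [-10.9, -10.5, -10.1]), (56, 35, [-12.2, -12.0, -11.7]), (64, 37, [-13.6, -13.4, -13.2]), (72, 38, [-14.9, -14.7, -14.4]), (80, 100, [-17.0, -15.9, -13.5]), (88, 670, [-14.9, -7.0, 0.2])]
top [(8, 3, [50.7, 57.7, 77.2])]
```

The back face is about 10.6° from vertical, so θ is near 79° and it's under control. The pads sit close to the face side, so I'll stand it up fully, check, and regrip nearer its back.

apply_moves(
  plan=[-3.6,0,0,0,-3.6,0,0.3,0,-3.6,0,0.5,0,-3.4,0,0.6,0,0,0,0,0,0,0,0,0],
)

```text
time_s: 7.3
ee_pos: [0.5327, 0.0976, 0.071]
eef_rot: [-3.142, 0.0, 2.836]
force: [0.4, -1.0, 1.3]
grip_width: 0.0621
grip_force: 4.0
```

```bash
python3 prof.py
```

```text
{'time_s': 7.3, 'qpos': [0.1136, 0.4313, 1.6789, -0.0001, 1.0313, -1.1513], 'ee_pos': [0.5327, 0.0976, 0.071], 'eef_rot': [-3.1415, 0.0001, 2.8357], 'force': [0.3671, -1.0015, 1.3361], 'grip_width': 0.0621, 'grip_force': 4.0001}
wrist [(8, 36, [-16.0, -15.8, -15.5]), (16, 38, [-16.0, -15.7, -14.5]), (24, 53, [-16.0, -15.8, -15.6]), (32, 36, [-16.1, -15.9, -15.6]), (40, 64, [-16.2, -16.0, -15.8]), (48, 68, [-16.3, -16.0, -15.7]), (56, 71, [-16.3, -16.0, -15.8]), (64, 76, [-16.3, -16.0, -15.7]), (72, 79, [-16.3, -16.0, -15.8]), (80, 126, [-16.4, -16.1, -15.7]), (88, 647, [-14.8, -7.8, 0.1])]
top [(8, 5, [62.4, 71.0, 89.4])]
```

It's vertical. I'll open a little, shift the fingers 8 mm towards the back and 2 mm up, then regrip.

apply_moves(
  plan=[0,0,0,0,0,0,0,0,0,0,0,0,0,0,0,0,0,0,0,0],
  hand=0.6,
)

```text
time_s: 7.9
ee_pos: [0.5326, 0.0977, 0.071]
eef_rot: [3.142, -0.0, 2.836]
force: [-1.4, 0.2, 0.7]
grip_width: 0.0755
grip_force: 0.0
```

apply_moves(
  plan=[2,0,-0.5,0,3,0,-0.5,0,3,0,-0.5,0,0,0,0,0,0,0,0,0],
)

```text
time_s: 8.4
ee_pos: [0.525, 0.1001, 0.0727]
eef_rot: [3.142, 0.0, 2.836]
force: [-0.3, 0.4, -0.2]
grip_width: 0.0752
grip_force: 0.0
```

apply_moves(
  plan=[0,0,0,0,0,0,0,0,0,0,0,0,0,0,0,0,0,0,0,0],
  hand=-1,
  squeeze=4,
)

```text
time_s: 8.9
ee_pos: [0.525, 0.1, 0.0725]
eef_rot: [3.142, 0.0, 2.836]
force: [0.4, -0.2, 0.4]
grip_width: 0.0621
grip_force: 4.0
```

```bash
python3 prof.py
```

```text
{'time_s': 8.9, 'qpos': [0.1197, 0.4153, 1.6983, -0.0, 1.028, -1.1452], 'ee_pos': [0.525, 0.1, 0.0725], 'eef_rot': [3.1416, 0.0001, 2.8357], 'force': [0.355, -0.2457, 0.4361], 'grip_width': 0.0621, 'grip_force': 3.9998}
wrist [(8, 51, [-7.9, -7.7, -7.5]), (16, 45, [-7.9, -7.4, -5.6]), (24, 46, [-7.9, -7.6, -7.5]), (32, 63, [-7.9, -7.6, -7.3]), (40, 64, [-7.8, -7.6, -7.4]), (48, 68, [-7.9, -7.6, -7.4]), (56, 70, [-7.9, -7.6, -7.4]), (64, 85, [-7.9, -7.6, -7.3]), (72, 99, [-7.9, -7.6, -7.3]), (80, 120, [-7.8, -7.6, -7.1]), (88, 637, [-6.1, 1.2, 9.4])]
top [(8, 5, [-48.9, 57.4, 78.2])]
```

Standing and regripped with the pads 8 mm from the back. I'll lower along the arc to about 40° and check.

apply_moves(
  plan=[-3.5,0,-0.4,0,-3.5,0,-0.3,0,-3.5,0,-0.2,0,-3.4,0,-0.1,0,-4.7,0,0.3,0,-4.7,0,0.5,0,-4.6,0,0.7,0,-4.5,0,1,0,-4.5,0,1.3,0,-4.5,0,1.6,0,-4.3,0,1.9,0,-4.2,0,2.1,0,-4.1,0,2.2,0,0,0,0,0,0,0,0,0],
)

```text
time_s: 10.5
ee_pos: [0.577, 0.0837, 0.0623]
eef_rot: [3.141, 0.001, 2.836]
force: [2.9, -1.3, 5.7]
grip_width: 0.062
grip_force: 4.0
```

```bash
python3 prof.py
```

```text
{'time_s': 10.5, 'qpos': [0.0813, 0.5233, 1.5616, -0.0002, 1.0555, -1.1835], 'ee_pos': [0.577, 0.0837, 0.0623], 'eef_rot': [3.1413, 0.0012, 2.8357], 'force': [2.9117, -1.3009, 5.6506], 'grip_width': 0.062, 'grip_force': 4.0004}
wrist [(8, 49, [-41.4, -41.2, -40.1]), (16, 121, [-40.2, -38.1, -36.8]), (24, 162, [-36.1, -33.9, -31.1]), (32, 143, [-31.2, -29.4, -27.5]), (40, 162, [-27.5, -25.7, -23.9]), (48, 191, [-23.2, -21.3, -19.8]), (56, 214, [-19.1, -16.9, -15.2]), (64, 219, [-14.6, -12.7, -11.1]), (72, 248, [-10.5, -8.6, -7.0]), (80, 623, [-5.8, 0.4, 9.9]), (88, 67, [-2.5, -1.4, 0.0])]
top [(8, 6, [-41.4, -40.5, 12.5]), (16, 11, [-39.7, -37.9, -37.0]), (24, 15, [-35.7, -34.2, -31.9]), (32, 8, [-31.7, -29.9, -29.0]), (40, 4, [-28.4, -27.8, -27.3])]
```

The reader lags at 28° and its edge slid about 18 mm forward because of pad friction. It's still controlled. I'll lower the squeeze and lead more in the forward direction, so drag on the edge helps the rotation.

apply_moves(
  plan=[0,0,0,0,-3,0,0.5,0,-5,0,1.2,0,-5,0,1.5,0,-5,0,2,0,-5,0,2,0,-5,0,2.5,0,-5,0,2.5,0,0,0,0,0],
  squeeze=3,
)

```text
time_s: 11.5
ee_pos: [0.6084, 0.0736, 0.0493]
eef_rot: [3.142, 0.0, 2.835]
force: [-0.1, -0.3, -0.8]
grip_width: 0.0618
grip_force: 3.0
```

```bash
python3 prof.py
```

```text
{'time_s': 11.5, 'qpos': [0.0607, 0.5995, 1.4741, -0.0, 1.068, -1.204], 'ee_pos': [0.6084, 0.0736, 0.0493], 'eef_rot': [3.1416, 0.0001, 2.8355], 'force': [-0.07, -0.3352, -0.7761], 'grip_width': 0.0618, 'grip_force': 2.9999}
wrist [(16, 124, [-59.8, -58.5, -56.3]), (24, 362, [-55.2, -50.7, -42.5]), (32, 361, [-45.4, -41.1, 105.4]), (40, 341, [-37.1, -33.2, -30.1]), (48, 384, [-28.3, -24.4, -20.7]), (56, 399, [-19.0, -15.4, -11.8]), (64, 552, [-9.9, -5.2, 9.3]), (72, 250, [-1.8, 0.5, 2.8])]
top [(8, 14, [89.4, 95.3, 104.0]), (16, 16, [-57.4, 95.2, 104.6]), (24, 30, [-54.2, 95.3, 106.3]), (32, 34, [-45.5, 99.9, 108.0]), (40, 12, [-37.8, -34.7, 92.6]), (48, 8, [-32.2, -30.1, -27.9])]
```

It's at 48° from vertical with almost no force, so this is working. Next I'll lower most of the rest.

apply_moves(
  plan=[-3.9,0,2.7,0,-3.8,0,2.8,0,-3.8,0,3.4,0,-3.7,0,3.4,0,-3.4,0,3.7,0,-3.2,0,3.8,0,-3,0,4,0,-2.8,0,4.1,0,-2.4,0,4.2,0,-2.2,0,4.2,0,0,0,0,0],
)

```text
time_s: 12.7
ee_pos: [0.6387, 0.064, 0.0128]
eef_rot: [-3.141, -0.0, 2.836]
force: [-0.0, -0.6, -1.5]
grip_width: 0.0619
grip_force: 3.0
```

```bash
python3 prof.py
```

```text
{'time_s': 12.7, 'qpos': [0.0429, 0.7053, 1.3934, -0.0001, 1.0433, -1.2219], 'ee_pos': [0.6387, 0.064, 0.0128], 'eef_rot': [-3.1414, -0.0004, 2.8357], 'force': [-0.0048, -0.5582, -1.4503], 'grip_width': 0.0619, 'grip_force': 3.0}
wrist [(8, 26, [86.9, 92.6, 101.7]), (16, 72, [-59.0, -55.1, 83.6]), (24, 1850, [-54.4, -36.9, -16.0]), (32, 1083, [-15.1, -2.9, 74.0]), (40, 29, [75.7, 79.2, 80.4])]
top [(8, 11, [67.5, 79.0, 103.4]), (16, 18, [72.8, 89.0, 108.0]), (24, 38, [-42.8, 77.8, 100.8]), (32, 37, [79.5, 93.0, 106.6]), (40, 27, [86.7, 98.3, 105.5])]
```

apply_moves(
  plan=[-0.7,0,2,0,-0.5,0,2,0,-0.5,0,2,0,-0.3,0,1.5,0,0,0,0,0,0,0,0,0],
)

```text
time_s: 13.4
ee_pos: [0.6405, 0.0635, 0.0059]
eef_rot: [-3.142, -0.0, 2.836]
force: [0.7, -0.2, -0.7]
grip_width: 0.0617
grip_force: 3.0
```

Run:
```python
from h import *
o=obs();O=np.array(o['ee_pos'][:2]);w=cam('wrist');uv,P,col=cloud(w);L=local(P,O)
k=(abs(L[:,1])<24)&(L[:,2]>12)&(L[:,0]>-65)&(L[:,0]<8)&(L[:,2]<40)
A=np.c_[L[k,0],L[k,1],np.ones(k.sum())];f=np.linalg.lstsq(A,L[k,2],rcond=None)[0];print(np.degrees(f[:2]),f[2],f[2]-60*f[0])
```

```text
{'time_s': 13.4, 'qpos': [0.042, 0.7181, 1.3898, -0.0, 1.0337, -1.223], 'ee_pos': [0.6405, 0.0635, 0.0059], 'eef_rot': [-3.1415, -0.0, 2.8359], 'force': [0.7049, -0.1938, -0.71], 'grip_width': 0.0617, 'grip_force': 3.0}
[ 3.03575564 -0.2230976 ] 23.38094497628701 20.201909101250592
```

Only a 3° tilt is left. I'll go down another 2.5 mm, then open.

apply_moves(
  plan=[0,0,1,0,0,0,1,0,0,0,0.8,0,0,0,0,0],
)

```text
time_s: 13.85
ee_pos: [0.6406, 0.0636, 0.0031]
eef_rot: [3.142, -0.0, 2.836]
force: [1.3, -0.3, -1.6]
grip_width: 0.0623
grip_force: 3.0
```

apply_moves(
  plan=[0,0,0,0,0,0,0,0,0,0,0,0,0,0,0,0,0,0,0,0,0,0,0,0],
  hand=0.7,
)

```text
time_s: 14.45
ee_pos: [0.6406, 0.0636, 0.0031]
eef_rot: [-3.142, -0.0, 2.836]
force: [-0.8, -0.1, -1.1]
grip_width: 0.0799
grip_force: 0.0
```

apply_moves(
  plan=[0,0,-10,0,0,0,-20,0,0,0,-30,0,0,0,-30,0,0,0,-30,0,0,0,-30,0,0,0,0,0],
)

```text
time_s: 15.15
ee_pos: [0.6422, 0.0637, 0.1587]
eef_rot: [3.139, 0.007, 2.836]
force: [-0.1, 0.6, -0.9]
grip_width: 0.08
grip_force: 0.0
```

Run:
```python
from h import *
o=obs();O=np.array(o['ee_pos'][:2]);w=cam('wrist');uv,P,col=cloud(w,1);L=local(P,O)
k=(abs(L[:,1])<60)&(L[:,2]>12)&(L[:,2]<30)&(L[:,0]>-90)&(L[:,0]<35)
A=np.c_[L[k,0],L[k,1],np.ones(k.sum())];f=np.linalg.lstsq(A,L[k,2],rcond=None)[0];print('tilt deg',np.degrees(f[:2]),'z',np.median(L[k,2]))
r=cv2.minAreaRect((P[k][:,:2]*1e3).astype(np.float32));print(r)
cv2.imwrite('pics/w2.png',w['image'][:,:,::-1])
```

```text
{'time_s': 15.15, 'qpos': [0.0421, 0.5459, 1.2846, -0.0, 1.3035, -1.223], 'ee_pos': [0.6422, 0.0637, 0.1587], 'eef_rot': [3.139, 0.0072, 2.8358], 'force': [-0.076, 0.5831, -0.883], 'grip_width': 0.08, 'grip_force': 0.0}
tilt deg [ 0.08489661 -0.03074839] z 19.516950923220367
((608.3648681640625, 74.90376281738281), (62.134220123291016, 85.4334945678711), 72.48566436767578)
```

View pics/w2.png

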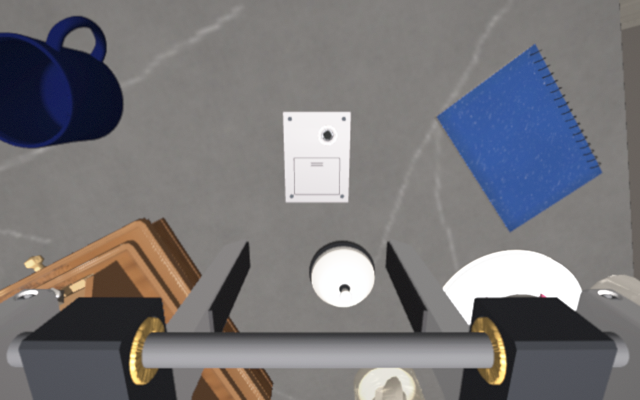

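The reader lies flat on its face, tilt 0.1° with its back at z 19.5 mm, and the ringed hole is at pixel (327,135). Now I'll measure the hole and the pen from two views.

Run:
```python
from h import *
np.set_printoptions(precision=4,suppress=True)
w=cam('wrist');t=cam('top');s=cam('scene')
def hole(c,box):
    i=c['image'].astype(int);x0,y0,x1,y1=box
    g=(255-i.mean(2)).clip(0,255);m=(i.mean(2)<110).astype(np.uint8)
    b=blob(m,box);M=cv2.moments(b);return [M['m10']/M['m00'],M['m01']/M['m00']],cv2.contourArea(b)
h,a=hole(w,(315,124,340,148));print('hole wrist',h,a,plane(w,[h],.0195))
u=np.array([608.4,74.9])/1e3;print('expected',u-.022*X+.010*Y)
def knob(c,box,th):
    i=c['image'].astype(int);m=((i.min(2)>th)&(i.max(2)-i.min(2)<35)).astype(np.uint8)
    m2=np.zeros_like(m);x0,y0,x1,y1=box;m2[y0:y1,x0:x1]=m[y0:y1,x0:x1];v,uu=np.nonzero(m2);return [uu.mean(),v.mean()],len(v)
kt,n1=knob(t,(367,212,380,225),130);ks,n2=knob(s,(343,195,352,203),130);print(kt,n1,ks,n2)
print('knob',tri(t,kt,s,ks),depth(t,[kt]))
# block top centre from top view
i=t['image'].astype(int);m=((i[:,:,0]-i[:,:,2]>25)).astype(np.uint8)
b=blob(m,(345,200,395,245));P=plane(t,b.reshape(-1,2),.048)[:,:2];print('block',cv2.minAreaRect((P*1e3).astype(np.float32)))
uv,P,col=cloud(t,1);k=(P[:,2]>.04)&(P[:,2]<.053)&(abs(P[:,0]-.48)<.05)&(abs(P[:,1]+.29)<.06);print('blk depth',k.sum(),cv2.minAreaRect((P[k][:,:2]*1e3).astype(np.float32)))
go(.486,-.293,.2)
```

```text
hole wrist [327.5405405405405, 136.40540540540542] 37.0 [[0.5903 0.091  0.0195]]
expected [0.5904 0.0911]
[np.float64(373.125), np.float64(219.875)] 8 [np.float64(346.8), np.float64(200.1)] 10
knob (array([ 0.4859, -0.2954,  0.1454]), np.float64(0.00024138944848499575)) [[ 0.4858 -0.2954  0.1448]]
block ((486.58612060546875, -295.139892578125), (65.07169342041016, 67.9845199584961), 19.11073112487793)
blk depth 490 ((488.4772644042969, -295.14691162109375), (65.37002563476562, 67.16577911376953), 19.399463653564453)
tool mm [  39.6 -386.4  -47.8] spin -0.0
```

The hole (0.5903, 0.0910) agrees with the expected (0.5904, 0.0911). The knob is at (0.486, -0.295, 0.1455), over the centre of the 66 mm block. I'll move above the pen.

apply_moves(
  plan=[0,0,-24,0,0,0,-24,0,2.9,-27.8,0,0,2.9,-27.8,0,0,2.9,-27.8,0,0,2.9,-27.8,0,0,2.9,-27.8,0,0,2.9,-27.8,0,0,2.9,-27.8,0,0,2.9,-27.8,0,0,2.9,-27.8,0,0,2.9,-27.8,0,0,2.9,-27.8,0,0,2.9,-27.8,0,0,2.9,-27.8,0,0,2.9,-27.8,0,0,0,0,0,0,0,0,0,0],
  hand=0.2,
)

```text
time_s: 17.15
ee_pos: [0.4843, -0.2953, 0.2002]
eef_rot: [3.141, -0.002, 2.835]
force: [-0.2, -0.1, -0.2]
grip_width: 0.0565
grip_force: 0.0
```

Run:
```python
from h import *
obs();w=cam('wrist');cv2.imwrite('pics/w3.png',w['image'][:,:,::-1]);go(.486,-.2953,.094)
p=cv2.projectPoints(np.array([[.486,-.2953,.1455],[.4866,-.2951,.048]]),w['rvec'].astype(float),w['tvec'].astype(float),w['mtx'],w['distortion'])[0];print(p.reshape(-1,2))
```

```text
{'time_s': 17.15, 'qpos': [-0.6121, 0.3435, 1.476, 0.0002, 1.3238, -1.8761], 'ee_pos': [0.4843, -0.2953, 0.2002], 'eef_rot': [3.141, -0.0015, 2.8348], 'force': [-0.1783, -0.064, -0.2142], 'grip_width': 0.0565, 'grip_force': 0.0}
tool mm [-1.400e+00 -1.000e-01  1.065e+02] spin -0.0
[[316.50192558 224.84848623]
 [317.04867599 194.6032919 ]]
```

View pics/w3.png

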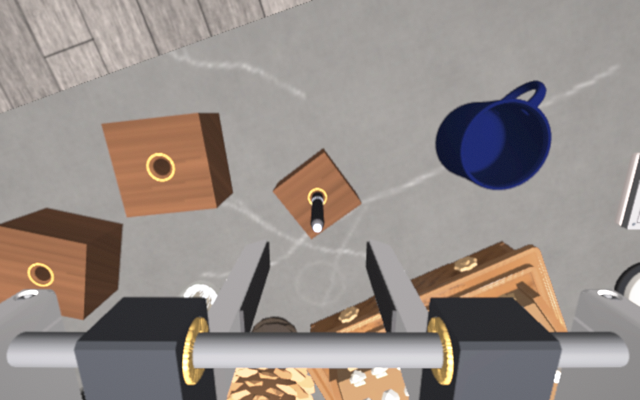

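The knob at (317,227) matches the projected position, with both fingers clear. I'll descend and grip.

apply_moves(
  plan=[-1.4,0,10,0,0,0,14,0,0,0,14,0,0,0,14,0,0,0,14,0,0,0,14,0,0,0,12,0,0,0,8,0,0,0,4,0,0,0,0,0,0,0,0,0],
)

```text
time_s: 18.3
ee_pos: [0.4862, -0.2959, 0.0976]
eef_rot: [-3.141, 0.001, 2.836]
force: [0.3, -0.1, 0.5]
grip_width: 0.0563
grip_force: 0.0
```

apply_moves(
  plan=[0,0,0,0,0,0,0,0,0,0,0,0,0,0,0,0,0,0,0,0,0,0,0,0,0,0,0,0,0,0,0,0,0,0,0,0],
  hand=-1,
  squeeze=20,
)

```text
time_s: 19.2
ee_pos: [0.486, -0.2958, 0.0972]
eef_rot: [-3.142, 0.0, 2.836]
force: [-0.2, -0.2, 0.5]
grip_width: 0.0107
grip_force: 20.0
```

Gripped at 10.7 mm. Next is the lift.

apply_moves(
  plan=[0,0,-4,0,0,0,-8,0,0,0,-8,0,0,0,-8,0,0,0,-8,0,0,0,-8,0,0,0,-8,0,0,0,-10,0,0,0,-12,0,0,0,-12,0,0,0,-12,0,0,0,-10,0,0,0,-6,0,0,0,0,0,0,0,0,0,0,0,0,0],
)

```text
time_s: 20.8
ee_pos: [0.4858, -0.2957, 0.2105]
eef_rot: [3.141, -0.001, 2.836]
force: [0.2, -0.0, -0.8]
grip_width: 0.0109
grip_force: 20.0
```

Run:
```python
from h import *
o=obs();w=cam('wrist');s=cam('scene')
go(.5903,.0910,.212)
a=cv2.resize(w['image'][100:400,240:400,::-1],None,fx=2,fy=2);b=cv2.resize(s['image'][130:230,300:400,::-1],None,fx=4,fy=4,interpolation=cv2.INTER_CUBIC)
b=np.pad(b,((0,200),(0,0),(0,0)));cv2.imwrite('pics/p1.png',np.hstack([a,b]))
```

```text
{'time_s': 20.8, 'qpos': [-0.6111, 0.3385, 1.4583, -0.0, 1.3458, -1.8761], 'ee_pos': [0.4858, -0.2957, 0.2105], 'eef_rot': [3.1413, -0.001, 2.8358], 'force': [0.1911, -0.0427, -0.8005], 'grip_width': 0.0109, 'grip_force': 19.9995}
tool mm [ 16.9 400.2  -1.3] spin -0.0
```

View pics/p1.png

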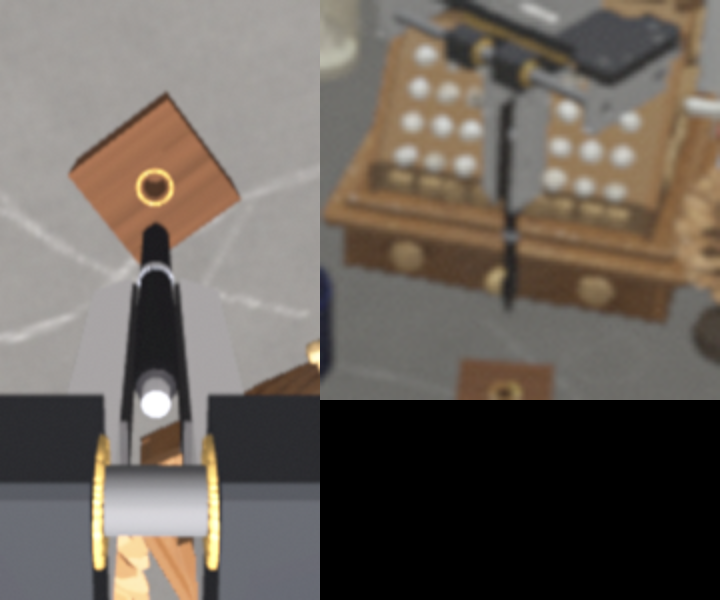

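The pen is out of the block and looks upright, with its nose at about wrist (317,212) / scene (347,207). I'll carry it over the hole and lower it so the nose is about 30 mm above.

apply_moves(
  plan=[0.5,10,0,0,1.1,24,0,0,1.1,24,0,0,1.1,24,0,0,1.1,24,0,0,1.1,24,0,0,1.1,24,0,0,1.1,24,0,0,1.1,24,0,0,1.1,24,0,0,1.1,24,0,0,1.1,24,0,0,1.1,24,0,0,1.1,24,0,0,1.1,24,0,0,1.1,24,0,0,0,20,0,0,0,10,0,0,0,0,0,0,0,0,0,0],
)

```text
time_s: 22.9
ee_pos: [0.59, 0.0904, 0.211]
eef_rot: [-3.141, -0.0, 2.836]
force: [-0.6, 0.4, -1.6]
grip_width: 0.0108
grip_force: 20.0
```

apply_moves(
  plan=[0,0,10,0,0,0,15,0,0,0,15,0,0,0,15,0,0,0,10,0,0,0,6,0,0,0,0,0,0,0,0,0],
)

```text
time_s: 23.7
ee_pos: [0.5904, 0.0907, 0.1406]
eef_rot: [3.141, 0.001, 2.836]
force: [-0.2, -0.0, -0.4]
grip_width: 0.011
grip_force: 20.0
```

Run:
```python
from h import *
o=obs();go(.5903,.0910,.14)
w=cam('wrist');s=cam('scene');t=cam('top')
np.save('w.npy',{'w':w,'s':s,'t':t},allow_pickle=True)
def pr(c,P): return cv2.projectPoints(np.array([P],float),c['rvec'].astype(float),c['tvec'].astype(float),c['mtx'],c['distortion'])[0].ravel()
x,y,z=o['ee_pos'];n=[x,y,z-.0895]
for k,c in [('w',w),('s',s),('t',t)]: print(k,'nose exp',pr(c,n),'hole',pr(c,[.5903,.091,.0195]))
u,v=pr(s,n).astype(int)
a=cv2.resize(w['image'][120:320,240:400,::-1],None,fx=2.5,fy=2.5,interpolation=cv2.INTER_CUBIC);b=cv2.resize(s['image'][v-40:v+22,u-25:u+25,::-1],None,fx=8,fy=8,interpolation=cv2.INTER_CUBIC)
b=np.pad(b,((0,500-b.shape[0]),(0,0),(0,0)));print('scene crop origin',u-25,v-40);cv2.imwrite('pics/p2.png',np.hstack([a,b]))
```

```text
{'time_s': 23.7, 'qpos': [0.0911, 0.4611, 1.4547, -0.0, 1.2251, -1.1737], 'ee_pos': [0.5904, 0.0907, 0.1406], 'eef_rot': [3.1413, 0.0006, 2.8357], 'force': [-0.1674, -0.0335, -0.4369], 'grip_width': 0.011, 'grip_force': 19.9995}
tool mm [0.2 0.3 0.6] spin -0.0
w nose exp [316.06767769 209.50843653] hole [316.45962019 199.76909448]
s nose exp [249.26454655 173.16864123] hole [250.29299729 181.00602306]
t nose exp [236.96824996 184.06516958] hole [239.22803075 185.79772722]
scene crop origin 224 133
```

View pics/p2.png

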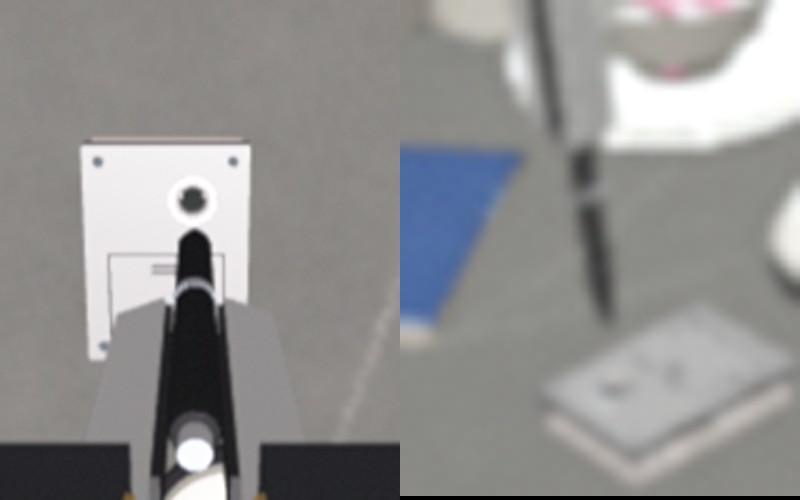

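The wrist crop shows the hole at (316.8,199.6), as predicted, and the nose just below it at about (317,212). The scene crop shows the nose at about (250,173) above the reader. I'll triangulate the nose and the pen's axis against the hole.

Run:
```python
from h import *
np.set_printoptions(precision=4,suppress=True)
D=np.load('w.npy',allow_pickle=True).item();w,s=D['w'],D['s']
def rows(c,box,th):
    g=c['image'].astype(float).mean(2);x0,y0,x1,y1=box;out=[]
    for v in range(y0,y1):
        wt=(th-g[v,x0:x1]).clip(0);
        if wt.sum()>0: out.append((v,(wt*np.arange(x0,x1)).sum()/wt.sum(),(wt>0).sum(),g[v,x0:x1].min()))
    return np.array(out)
print(rows(w,(305,206,330,232),90)); print(rows(s,(242,148,256,178),85))
for nw,ns in [([317.2,212.2],[250,173.0]),([317.2,212.2],[249.5,172.5]),([317.2,212.2],[250,173.5])]: print(tri(w,[nw],s,[ns]))
```

```text
[[212.     317.4655   2.      69.3333]
 [213.     317.422    6.      23.    ]
 [214.     317.4198   8.      21.    ]
 [215.     317.3192  10.      20.3333]
 [216.     317.2188  11.      21.6667]
 [217.     317.2449  12.      20.3333]
 [218.     317.3657  12.      21.    ]
 [219.     317.3489  12.      22.    ]
 [220.     317.379   12.      21.3333]
 [221.     317.4016  12.      21.3333]
 [222.     317.4119  13.      20.6667]
 [223.     317.3996  12.      21.6667]
 [224.     317.4483  12.      21.6667]
 [225.     317.3599  13.      20.3333]
 [226.     317.1894  13.      21.3333]
 [227.     317.2355  14.      20.6667]
 [228.     317.2382  14.      19.3333]
 [229.     317.2208  14.      20.3333]
 [230.     317.2187  14.      21.6667]
 [231.     317.5025  10.      29.6667]]
[[152.     246.561    2.      77.3333]
 [153.     246.3689   2.      63.3333]
 [154.     246.4393   2.      65.    ]
 [155.     246.4426   2.      73.6667]
 [159.     247.303    2.      69.6667]
 [160.     247.4059   2.      65.    ]
 [161.     247.549    2.      66.3333]
 [162.     247.6739   2.      64.3333]
 [163.     247.8824   2.      65.    ]
 [164.     248.2366   2.      61.3333]
 [165.     248.2842   2.      62.3333]
 [166.     248.4      2.      69.    ]
 [167.     248.5114   2.      70.    ]
 [168.     248.6111   2.      66.6667]
 [169.     248.7969   2.      68.    ]
 [170.     249.       1.      72.    ]
 [171.     249.       1.      83.    ]]
(array([0.5937, 0.0905, 0.0497]), np.float64(0.0006510526192860733))
(array([0.5926, 0.091 , 0.0524]), np.float64(6.656816719153887e-05))
(array([0.5939, 0.0906, 0.0477]), np.float64(9.03011183195906e-05))
```

Run:
```python
from h import *
np.set_printoptions(precision=1,suppress=True)
D=np.load('w.npy',allow_pickle=True).item();w,s=D['w'],D['s'];O=np.array([.5903,.0910])
g=w['image'].astype(float).mean(2);x0,y0,x1,y1=308,192,326,206;wt=(120-g[y0:y1,x0:x1]).clip(0);v,u=np.mgrid[y0:y1,x0:x1]
h=[(wt*u).sum()/wt.sum(),(wt*v).sum()/wt.sum()];print('hole px',h,'rel mm',local(plane(w,[h],.0195),O))
for z in (.049,.0511,.053): print(z,'nose edge rel mm',local(plane(w,[[317.4,212.2]],z),O),'scene',local(plane(s,[[249.4,173.]],z),O))
print('cam rel',local(w['C'][None],O)); print('TCP rel',local(np.array([[.5904,.0907,.1406]]),O))
```

```text
hole px [np.float64(316.5995106035889), np.float64(199.63400139827544)] rel mm [[-0.1  0.1 19.5]]
0.049 nose edge rel mm [[ 3.2  0.9 49. ]] scene [[ 2.9  2.8 49. ]]
0.0511 nose edge rel mm [[ 2.6  0.9 51.1]] scene [[ 1.2  0.2 51.1]]
0.053 nose edge rel mm [[ 2.   0.9 53. ]] scene [[-0.4 -2.1 53. ]]
cam rel [[-78.5   0.8 319.4]]
TCP rel [[  0.2  -0.3 140.6]]
```

The nose appears about 3–4 mm forward of the hole, a slight pen lean. I'll shift back 3 mm, lower to about 5 mm above the hole and look again.

apply_moves(
  plan=[1.5,-0.3,2,0,1.5,-0.3,5,0,0,0,6,0,0,0,6,0,0,0,4,0,0,0,2,0,0,0,0.5,0,0,0,0,0,0,0,0,0],
)

```text
time_s: 24.75
ee_pos: [0.5873, 0.0911, 0.1149]
eef_rot: [3.141, 0.0, 2.836]
force: [-0.6, -0.7, 0.5]
grip_width: 0.0108
grip_force: 20.0
```

Run:
```python
from h import *
np.set_printoptions(precision=2,suppress=True)
o=obs();O=np.array([.5903,.0910]);w=cam('wrist');s=cam('scene')
np.save('w2.npy',{'w':w,'s':s},allow_pickle=True)
z=o['ee_pos'][2]-.0895;print('nose z',z,'tcp',local(np.array([o['ee_pos']]),O))
p=cv2.projectPoints(np.array([[.5903,.091,.0195]]),w['rvec'].astype(float),w['tvec'].astype(float),w['mtx'],w['distortion'])[0].ravel();print(p)
g=w['image'].astype(float).mean(2);u,v=p.astype(int)
print(g[v-8:v+22,u-8:u+9].astype(int))
q=cv2.projectPoints(np.array([[.5903,.091,.0195]]),s['rvec'].astype(float),s['tvec'].astype(float),s['mtx'],s['distortion'])[0].ravel();us,vs=q.astype(int);print(q)
a=cv2.resize(w['image'][v-20:v+30,u-20:u+20,::-1],None,fx=10,fy=10,interpolation=cv2.INTER_CUBIC)
b=cv2.resize(s['image'][vs-25:vs+25,us-20:us+20,::-1],None,fx=10,fy=10,interpolation=cv2.INTER_CUBIC);cv2.imwrite('pics/p3.png',np.hstack([a,b]));print(u-20,v-20,us-20,vs-25)
```

```text
{'time_s': 24.75, 'qpos': [0.0923, 0.482, 1.4878, -0.0, 1.1714, -1.1727], 'ee_pos': [0.5873, 0.0911, 0.1149], 'eef_rot': [3.1415, 0.0003, 2.8358], 'force': [-0.5731, -0.6858, 0.4698], 'grip_width': 0.0108, 'grip_force': 19.9996}
nose z 0.02537899526529644 tcp [[ -2.91  -0.78 114.88]]
[317.   210.85]
[[239 239 240 240 244 253 255 254 254 254 255 255 255 254 250 246 242]
 [239 241 246 252 254 255 255 255 253 253 255 255 255 255 255 254 250]
 [240 246 253 255 255 253 248 239 234 233 237 243 248 252 255 255 255]
 [243 252 255 254 246 236 215 179 171 168 173 194 215 234 248 255 255]
 [249 255 254 247 231 200 151 111 101  97 102 123 147 186 227 247 255]
 [254 255 249 231 206 148  96  70  66  64  66  73  87 129 187 229 246]
 [255 254 240 220 182 113  66  63  61  63  65  64  67 108 172 210 235]
 [255 252 233 203 163  97  64  63  64  63  63  65  67 102 158 185 227]
 [255 251 230 191 144  88  63  63  60  58  60  62  65  80 119 160 220]
 [255 251 228 187 128  79  62  57  48  43  45  49  57  65  96 157 218]
 [255 252 232 191 128  76  53  43  33  29  29  33  44  56  98 164 222]
 [255 254 237 205 
[... 663 characters left out ...]
 22  25  25  24  21  39 132]
 [236 233 192  95  24  22  24  24  24  25  24  24  24  24  21  38 129]
 [236 232 190  94  24  24  23  23  25  25  22  24  25  24  21  34 116]
 [236 232 185  91  23  22  23  24  23  24  24  25  26  23  21  31 106]
 [235 230 171  80  22  22  24  25  26  24  25  25  24  23  22  31 100]
 [236 228 158  70  23  22  25  24  24  26  24  25  22  23  20  29  89]
 [236 228 152  64  20  22  21  23  22  23  25  23  24  22  23  26  77]
 [236 227 144  54  22  23  25  22  25  22  21  22  23  23  20  25  75]
 [236 227 133  45  20  26  35  43  50  53  54  51  43  30  21  25  72]
 [236 226 132  43  35  54  73  88  99 103 104  99  84  63  43  29  62]]
[250.29 181.01]
296 190 230 156
```

View pics/p3.png

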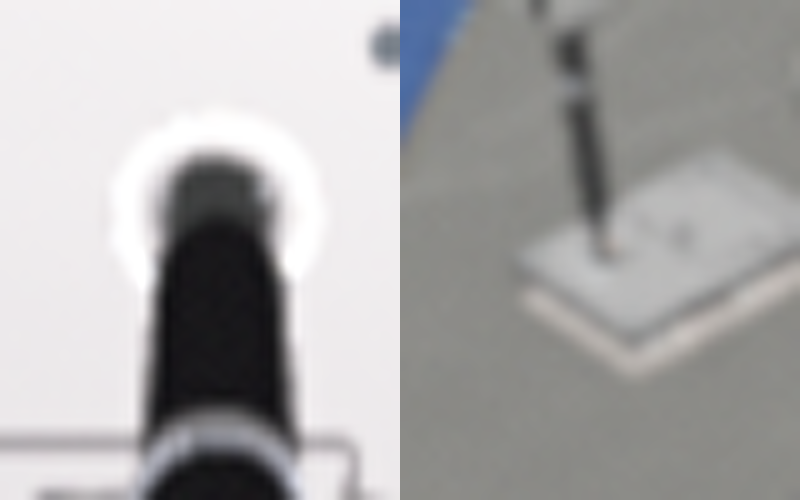

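In the wrist crop the nose is laterally aligned with the hole, and its centre is about 1.2 mm too far forward. I'll shift that, ease the squeeze to 12 N so the pen would slip before leaning hard, and lower in small steps.

apply_moves(
  plan=[1.2,0,0,0,0,0,1,0,0,0,1,0,0,0,1,0,0,0,1,0,0,0,0.5,0,0,0,0.5,0,0,0,0.5,0,0,0,0,0,0,0,0,0],
  squeeze=12,
)

```text
time_s: 25.85
ee_pos: [0.586, 0.0915, 0.1092]
eef_rot: [3.142, -0.0, 2.836]
force: [0.3, 0.8, -0.1]
grip_width: 0.011
grip_force: 12.0
```

apply_moves(
  plan=[0,0,0.5,0,0,0,0.5,0,0,0,0,0,0,0,0,0],
)

```text
time_s: 26.25
ee_pos: [0.586, 0.0915, 0.1081]
eef_rot: [-3.142, -0.0, 2.836]
force: [-0.2, -0.4, 0.2]
grip_width: 0.0108
grip_force: 12.0
```

The nose is below the mouth at an estimated 18.6 mm with no force, so it's in the hole. I'll continue.

apply_moves(
  plan=[0,0,0.5,0,0,0,0.5,0,0,0,0.5,0,0,0,0.5,0,0,0,0,0,0,0,0,0],
)

```text
time_s: 26.85
ee_pos: [0.586, 0.0915, 0.1062]
eef_rot: [-3.142, 0.0, 2.836]
force: [0.7, 0.2, -0.4]
grip_width: 0.011
grip_force: 12.0
```

apply_moves(
  plan=[0,0,0.5,0,0,0,0.5,0,0,0,0,0,0,0,0,0],
)

```text
time_s: 27.25
ee_pos: [0.5861, 0.0915, 0.1053]
eef_rot: [3.141, 0.0, 2.836]
force: [0.2, 0.7, 2.7]
grip_width: 0.0107
grip_force: 12.0
```

The button has been reached at about 2.7 N. I'll press further in small steps.

apply_moves(
  plan=[0,0,0.5,0,0,0,0.5,0,0,0,0,0,0,0,0,0],
)

```text
time_s: 27.65
ee_pos: [0.5861, 0.0915, 0.1042]
eef_rot: [3.142, 0.0, 2.836]
force: [0.1, 0.4, 3.2]
grip_width: 0.0111
grip_force: 12.0
```

apply_moves(
  plan=[0,0,0.5,0,0,0,0.4,0,0,0,0,0,0,0,0,0],
)

```text
time_s: 28.05
ee_pos: [0.5861, 0.0915, 0.1033]
eef_rot: [3.142, 0.0, 2.836]
force: [-1.1, 0.3, 4.1]
grip_width: 0.0105
grip_force: 12.0
```

Run:
```python
from h import *
F=[]
for _ in range(8): camera('wrist');o=monitor.get_obs();F.append(o['force'][2])
obs();print(np.round(F,2),np.mean(F))
```

```text
{'time_s': 28.45, 'qpos': [0.0931, 0.493, 1.5009, 0.0, 1.1477, -1.1719], 'ee_pos': [0.586, 0.0915, 0.1032], 'eef_rot': [3.1416, 0.0, 2.8358], 'force': [0.5437, 0.3816, 3.3007], 'grip_width': 0.0109, 'grip_force': 12.0003}
[3.95 3.38 4.18 3.88 3.55 3.76 2.77 3.3 ] 3.596772770208078
```

The mean push is about 3.6 N plus the pen's weight, so roughly 2.1 mm down. I'll add 0.9 mm.

apply_moves(
  plan=[0,0,0.5,0,0,0,0.4,0,0,0,0,0,0,0,0,0],
)

```text
time_s: 28.85
ee_pos: [0.5861, 0.0915, 0.1024]
eef_rot: [-3.142, 0.0, 2.836]
force: [-0.5, -0.2, 5.1]
grip_width: 0.0108
grip_force: 12.0
```

Run:
```python
from h import *
F=[]
for _ in range(12): w=camera('wrist');o=monitor.get_obs();F.append(o['force'][2])
obs();print(np.round(F,2),np.mean(F))
```

```text
{'time_s': 29.45, 'qpos': [0.0931, 0.494, 1.5016, 0.0, 1.146, -1.1719], 'ee_pos': [0.5861, 0.0915, 0.1024], 'eef_rot': [3.1416, 0.0001, 2.8358], 'force': [-0.033, 0.1389, 4.961], 'grip_width': 0.0109, 'grip_force': 12.0005}
[4.41 4.5  4.56 4.26 3.99 4.77 4.89 4.7  5.07 5.2  5.27 4.96] 4.71461537976264
```

The push is steady at about 4.8 N, so the button is about 3.4 mm down. Handing in.

```bash
python3 -c "
from station import ctrl
print(ctrl.hand_in())"
```

```text
the job is handed in; nothing more can be done
None
```

I turned the reader over and laid it on its face. The pen was holding the reset button about 3.4 mm down at about 4.8 N (estimated from the wrist force) when I handed the job in at about 29 s; the hand-in returned no verdict.

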